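# Lid from the assembly board onto the clip box

### The arm

A 6-joint arm with a two-finger parallel gripper is mounted at the origin on the work surface. World frame = base frame: x ahead of the robot, y to its left, z up, the work surface at z = 0. Lengths are in m, angles in degrees, forces in N, time in s.
With the tool pointing down it reaches from about 0.3 to 0.75 m from the base axis. Payload 8.5 kg.
Tool frame: the origin (TCP) lies at the very end of the fingers, on their centre line; the grasp point (between the pads) lies 19 mm behind it; z points along the fingers, y is the line along which they close (so a half turn about z gives the same grasp; the last joint's range is limited). The gripper opens to 85 mm and grips with 20 to 120 N. Pads are 22 mm wide; open, the fingers measure 114 mm over their backs; the gripper's body (76 mm by 85 mm) begins 54 mm behind the grasp point. The pads swing forward as they close: fully open they stand 13 mm farther back than shut.
Start: joints at [-82.179, 21.807, 74.336, -0, 83.858, -12.336], TCP at [0.19, -0.516, 0.231] pointing down, gripper open.
Joint ranges: [-178.18, 178.18], [-50.72, 133.34], [12.68, 142.11], [-81.47, 261.47], [9.98, 163.14], [-165.26, 165.26]. Speed limits (degrees/s): [136.94, 136.94, 180, 180, 180, 180].

### API

Orientations are given as a 3x3 rotation matrix whose columns are the frame's x, y, z axes.
In Python, from rig import * gives the robot as it stands. The module is installed in compiled form; this text tells all that it offers.
- The arm moves only by the shell command python3 -m pendant 'ROWS' [OPENING] [FORCE]. ROWS is JSON, a list of rows, each a list of 2 entries, a list of its own where there are three numbers: the shift along the tool's x, y, z as a fraction of full scale, then the turn, a rotation vector about the tool's x, y, z as a fraction of full scale. A call has 1 to 8 rows; each row shifts and turns the commanded pose from where the row before left it, along the tool's axes as they then stand; what a row does not reach is not made up. Full scale, the value 1, is 40 mm for a shift and 5 degrees for a turn. A row lasts 1/8 s, in which the tool goes at most 62.5 mm and 10.7 degrees, less where a joint would pass 70% of its speed; a pose out of reach is approached as far as the arm can. A call with a number of a shift or a turn outside -1 to 1 is refused whole. A call with a gripper value outside its range is refused whole. OPENING is the opening, from 0 (shut) to 1 (fully open), set as the call begins (- or left out, the last holds). The fingers move at their own pace and stop on an object; FORCE is the grip in N (left out, the last holds). Time passes only in rows, so rows that do not move let the fingers close. It gives the time, the measured TCP pose, the force, the opening and the grip force at its end, in the units of the state.
- observe(): the state, without advancing time (a new reading comes with each control period).
- get_image(name): name is "scene" or "top"; returns a dict with "img" (400x640x3 uint8, blue, green, red), "range_z" (400x640 float32, m along the optical axis (not along the pixel's ray), 0 where there is no reading), "camera_matrix" (3x3 intrinsics, pixels), "eye" and "rotation" of the camera in the world. Camera axes: x right, y down, z forward; pixel columns grow to the right and rows downward; lengths in m; the calibration is good to about 2 mm. A picture is of the moment at which its call begins.
- close_job(): hands the job in; it is judged then, once.
Trained networks look in the newest picture that a camera, given by its name, has taken for a name from the list of things; names that differ only in an ending like _2 or _b are one class to them, and where a whole thing is asked for, a point or a joint stands for the part that bears it (a point fixed in the world has none). Each returns a list of dicts, best first, with "conf" (0 to 1); they miss things now and then, are a little off and sometimes report something else, mostly with a low value. They report only what shows in the picture. A call takes as long as a camera call.
- regions_of(camera, query): "mask" (400x640 bool, what is visible of it).
- landmark_of(camera, query): "point" ([x, y, z] in m, in world coordinates, good to about 4 mm: a listed point, or the origin of a listed thing).
The state is a dict: "time_s": time; "q": joint angles; "qvel": joint speeds; "joint_efforts": joint torques, N m; "position": TCP position; "tool_rot": TCP orientation; "ft_force": force on the tool from outside, world axes, zero at the start; "wrist_torque": the same for the moment, N m; "grip_width": finger opening in m; "gripper_force": force on a finger pad.
Only numpy, scipy, OpenCV 4.12 (cv2) and the standard library are available. Lean on these libraries where they do the work, as an engineer would, in place of code of your own. Each camera call takes 0.05 s, during which the arm holds its last target. There are 200 camera calls.

### The job

Slide the thin flat steel lid across the raised plywood board until its near end sticks out well over the board's front edge (the edge nearest the robot) without falling off, pinch it by the end that sticks out, and lay it on the narrow open box so that it lies flat and covers the whole mouth. Lower it right onto the box rather than letting it drop, do not shove the box about, and leave the jar, the cardboard ring and the wrench alone.

Things in the scene. Friction and masses are not known exactly. Their poses are not given: they have to be found in the camera images.
- board: Raised assembly board, fixed to the table: a plywood top 190 x 160 mm, 18 mm thick, on two battens; its upper face is 60 mm above the table, flat and without rims. Origin: centre of its footprint, at table height. Own x runs along the 190 mm length, away from the robot (turned up to 0.3 rad), z up. Its front edge (nearest the robot) is the side at own x = -95 mm. It may stand on the left or the right.
- lid: Loose flat lid, a plain rectangle of bare sheet steel 150 x 60 x 3 mm, about 0.2 kg, lying flat on the board. Being so thin, it offers no good grip while it lies wholly on the board; one end must hang out first. Pushed at its far end it slides easily (friction only). Origin: centre of its underside. Own x along its 150 mm length, pointing away from the robot at the start (within 0.2 rad of the board's x), y along its 60 mm width, z up.
- lid_near (a point): Middle of the lid's end nearer the robot (own x = -75 mm), on the underside.
- lid_far (a point): Middle of the lid's other end (own x = +75 mm), on the underside.
- box: Loose narrow open-topped grey sheet box holding green clips, outside 130 x 42 mm and 65 mm tall, walls 3 mm, mouth 124 x 36 mm, about 0.9 kg, standing on the table. Origin: centre of its underside; x along its 130 mm length, z up. The clips lie below the rim. The lid, longer and wider than the box, simply rests on the rim and overlaps it all round.
- box_mouth (a point): Centre of the box's mouth, at rim height, 65 mm above the table.
- jar: Bystander: closed jar 60 mm across, 85 mm tall. Origin: centre of its underside.
- tape: Bystander: cardboard ring (empty tape core) 90 mm across, 45 mm tall, lying flat. Origin: centre of its underside.
- wrench: Bystander: steel wrench lying on the table. Origin: on its underside, near the middle.

How it is judged (in metres and radians):
On the way:
1. the lid lies flat and still on the board with its near end at least 30 mm out over the front edge (x of lid_near in the frame of board below -0.125 m and z of lid in the frame of board between 0.057 and 0.063 m and angle between lid's own z axis and vertical below 0.04 rad and linear speed of lid below 0.02 m/s), for 0.2 s.
At the end, for the whole second after the job is handed in: The lid rests flat on the box's rim (within 3 mm in height, tilt under 0.05 rad), centred within 12 mm along the box and with both ends within 12 mm of its centre line, so that the mouth is covered; the box stands upright, and all is released and at rest (z of lid in the frame of box_mouth between -0.003 and 0.003 m and angle between each of lid, box's own z axis and vertical below 0.05 rad and x of lid in the frame of box_mouth between -0.012 and 0.012 m and y of lid_near in the frame of box_mouth between -0.012 and 0.012 m and y of lid_far in the frame of box_mouth between -0.012 and 0.012 m and linear speed of each of lid, box below 0.02 m/s); the robot touches nothing.
It fails at once if the lid falls off the board or box (height (world z) of lid below 0.035 m).
It fails at once if the lid is let go more than 25 mm above the box (contact force between the fingers and lid below 0.02 N and horizontal distance between lid and box below 0.12 m and z of lid in the frame of box_mouth above 0.025 m).
It fails at once if the box is shoved more than 40 mm or tipped (distance of box from where it was at the start of the episode above 0.04 m or angle between box's own z axis and vertical above 0.3 rad).
It fails at once if a bystander is moved more than 30 mm (distance of any of jar, tape, wrench from where it was at the start of the episode above 0.03 m).
It also fails if it takes over 64 s, if anything falls off the work surface, if the arm or the gripper's body presses on something with over 40 N, if the wrist force passes 120 N, or if a joint passes its speed limit or range.

## Working session

There is one attempt and no reset: what is moved stays moved. The work goes in short steps, Python scripts to look and compute and a shell command to move; the robot and the scene stay as the last step left them, time stands still between calls to the robot, and variables do not carry over. Pictures are saved under pics/ and viewed, at most 10 in all, crops included, and the job is handed in when it is done.

```bash
mkdir -p pics; cat > h.py <<'E'
from rig import *
import numpy as np, cv2
def pts(im,mask):
    v,u=np.nonzero(mask&(im["range_z"]>0)); z=im["range_z"][v,u]; K=im["camera_matrix"]
    c=np.stack([(u-K[0,2])/K[0,0]*z,(v-K[1,2])/K[1,1]*z,z],1)
    return c@np.array(im["rotation"]).T+np.array(im["eye"])
def rect(P):
    (c,s,a)=cv2.minAreaRect(P[:,:2].astype(np.float32))
    b=cv2.boxPoints((c,s,a)); e=[b[1]-b[0],b[2]-b[1]]; e=max(e,key=np.linalg.norm)
    if e[0]<0:e=-e
    return np.round(c,4),np.round(sorted(s),4),round(float(np.degrees(np.arctan2(e[1],e[0]))),1)
E
python3 - <<'E'
from h import *
for cam in("scene","top"):
    im=get_image(cam); cv2.imwrite(f"pics/{cam}0.png",im["img"]); print(cam,np.round(im["eye"],3))
    for n in("board","lid","box","jar","tape","wrench"):
        for r in regions_of(cam,n)[:1]:
            P=pts(im,r["mask"])
            if len(P)<10: continue
            zt=np.percentile(P[:,2],90); T=P[P[:,2]>zt-.006]
            print(n,round(r["conf"],2),len(P),"z",np.round(np.percentile(P[:,2],[5,50,95]),4),rect(T))
    for n in("board","lid","lid_near","lid_far","box","box_mouth","jar","tape","wrench"):
        for r in landmark_of(cam,n)[:1]: print(" lm",n,round(r["conf"],2),np.round(r["point"],3))
o=observe();print(o["time_s"],o["position"],np.round(o["tool_rot"],3))
E
```

```text
scene [1.43  0.445 0.689]
board 0.97 2201 z [0.0091 0.0573 0.0598] (array([0.5761, 0.1499]), array([0.1619, 0.1942]), -13.0)
lid 0.74 702 z [0.0586 0.0609 0.063 ] (array([0.5754, 0.1362]), array([0.0671, 0.1572]), -11.0)
box 0.74 886 z [0.0039 0.0422 0.0624] (array([ 0.5241, -0.1748]), array([0.0481, 0.1308]), -21.2)
jar 0.86 816 z [-0.0004  0.0542  0.0842] (array([0.7774, 0.0161]), array([0.051 , 0.0526]), 32.7)
tape 0.63 981 z [0.002  0.0264 0.0435] (array([0.5432, 0.4181]), array([0.0852, 0.088 ]), 37.5)
wrench 0.62 720 z [0.0584 0.0609 0.063 ] (array([0.5762, 0.1366]), array([0.066 , 0.1587]), -11.3)
 lm board 0.69 [ 0.573  0.146 -0.002]
 lm lid 0.97 [0.576 0.137 0.06 ]
 lm lid_near 0.6 [0.5   0.153 0.058]
 lm lid_far 0.94 [0.652 0.124 0.057]
 lm box 0.84 [ 0.52  -0.177  0.004]
 lm box_mouth 0.68 [ 0.524 -0.178  0.064]
 lm jar 0.61 [0.777 0.016 0.004]
 lm tape 0.67 [0.539 0.421 0.002]
 lm wrench 0.59 [ 0.556 -0.411 -0.001]
top [0.455 0.022 1.597]
board 0.66 2340 z [0.0547 0.0607 0.0663] (array([0.5746, 0.1506]), array([0.1593, 0.1899]), -12.7)
lid 0.86 954 z [0.0579 0.0636 0.0694
[... 159 characters left out ...]
ar 0.66 342 z [0.0319 0.0839 0.0914] (array([0.7753, 0.0184]), array([0.0486, 0.0489]), 0.6)
tape 0.65 376 z [0.003  0.042  0.0509] (array([0.5364, 0.4196]), array([0.0842, 0.0867]), 70.3)
wrench 0.81 462 z [-0.0029  0.0061  0.0129] (array([ 0.5579, -0.4116]), array([0.0378, 0.1689]), -9.3)
 lm board 0.58 [ 0.576  0.149 -0.001]
 lm lid 0.78 [0.577 0.137 0.058]
 lm lid_near 0.87 [0.499 0.153 0.058]
 lm lid_far 0.57 [0.65  0.123 0.061]
 lm box 0.67 [ 0.523 -0.179  0.002]
 lm box_mouth 0.61 [ 0.518 -0.178  0.063]
 lm jar 0.72 [0.776 0.012 0.001]
 lm tape 0.73 [ 0.533  0.417 -0.   ]
1.6 [ 0.18950659 -0.51630286  0.23132831] [[ 0.939  0.345  0.   ]
 [ 0.345 -0.939 -0.   ]
 [ 0.     0.    -1.   ]]
```

View pics/top0.png

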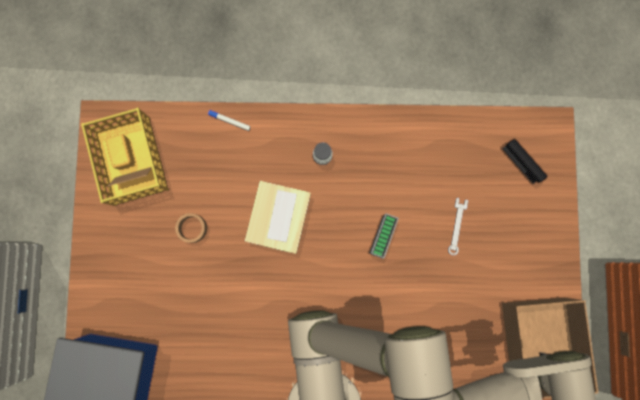

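View pics/scene0.png

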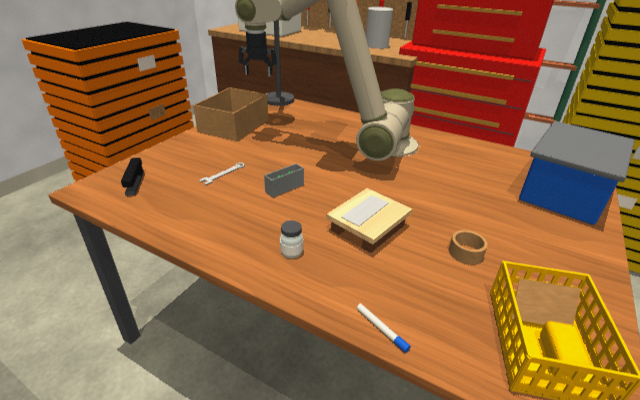

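The top view shows the board at about (278,216) with the lid on it, the box at (384,236), the jar at (322,153), the ring at (191,228) and the wrench at (457,226). The scene view agrees. Both cameras' sizes and heights match the text. I'll push with shut fingers from the far end, then grip the overhanging end across its 60 mm width with the tool pointing down.

```bash
python3 -m pendant '[[[0,0,0],[0,0,0.9]],[[0,0,0],[0,0,0.9]],[[0,0,0],[0,0,0.9]],[[0,0,0],[0,0,0.9]],[[0,0,0],[0,0,0.9]],[[0,0,0],[0,0,0.9]],[[0,0,0],[0,0,0.9]]]' 0 40
python3 -m pendant '[[[0.45,-0.9,0],[0,0,0]],[[0.45,-0.9,0],[0,0,0]],[[0.45,-0.9,0],[0,0,0]],[[0.45,-0.9,0],[0,0,0]],[[0.45,-0.9,0],[0,0,0]],[[0.45,-0.9,0],[0,0,0]],[[0.45,-0.9,0],[0,0,0]],[[0.45,-0.9,0],[0,0,0]]]'
```

```text
time_s: 2.48
position: [0.1895, -0.5163, 0.2313]
tool_rot: [[0.98, -0.199, 0.0], [-0.199, -0.98, 0.0], [0.0, -0.0, -1.0]]
ft_force: [-0.3, -0.7, 0.2]
grip_width: 0.0001
gripper_force: 0.0
time_s: 3.48
position: [0.3881, -0.2612, 0.2315]
tool_rot: [[0.98, -0.197, 0.0], [-0.197, -0.98, -0.0], [0.0, 0.0, -1.0]]
ft_force: [0.5, -0.9, 0.9]
grip_width: 0.0002
gripper_force: 0.0
```

```bash
python3 -m pendant '[[[0.45,-0.88,0],[0,0,0]],[[0.45,-0.88,0],[0,0,0]],[[0.45,-0.88,0],[0,0,0]],[[0.45,-0.88,0],[0,0,0]],[[0.45,-0.88,0],[0,0,0]],[[0.45,-0.88,0],[0,0,0]],[[0.45,-0.88,0],[0,0,0]],[[0.45,-0.88,0],[0,0,0]]]'
python3 -m pendant '[[[0.45,-0.7,0],[0,0,0]],[[0.45,-0.7,0],[0,0,0]],[[0.45,-0.5,0],[0,0,0]],[[0,0,0],[0,0,0]],[[0,0,0],[0,0,0]]]'
```

```text
time_s: 4.47
position: [0.5847, -0.0133, 0.2313]
tool_rot: [[0.98, -0.197, 0.0], [-0.197, -0.98, -0.0], [0.0, 0.0, -1.0]]
ft_force: [1.0, -1.1, -0.3]
grip_width: -0.0002
gripper_force: 0.0
time_s: 5.1
position: [0.6514, 0.049, 0.2312]
tool_rot: [[0.98, -0.197, -0.001], [-0.197, -0.98, -0.0], [-0.0, 0.0, -1.0]]
ft_force: [-0.5, -0.1, -0.1]
grip_width: 0.0
gripper_force: 0.0
```

```bash
python3 -m pendant '[[[0.2,-0.9,0],[0,0,0]],[[0.2,-0.88,0],[0,0,0]],[[0,0,0.9],[0,0,0]],[[0,0,0.9],[0,0,0]],[[0,0,0.9],[0,0,0]],[[0,0,0.8],[0,0,0]],[[0,0,0.4],[0,0,0]],[[0,0,0],[0,0,0]]]'
python3 - <<'E'
from h import *
im=get_image("scene")
o=observe();print(o["position"])
r=regions_of("scene","lid")[0];print(rect(pts(im,r["mask"])))
cv2.imwrite("pics/s1.png",cv2.resize(im["img"][150:280,290:450],None,fx=4,fy=4))
E
```

```text
time_s: 6.1
position: [0.6812, 0.1156, 0.0751]
tool_rot: [[0.98, -0.197, -0.001], [-0.197, -0.98, -0.0], [-0.001, 0.0, -1.0]]
ft_force: [-0.3, 0.3, -0.2]
grip_width: -0.0
gripper_force: 0.0
[0.68178644 0.11573977 0.07625195]
(array([ 0.5236, -0.1748]), array([0.0505, 0.1328]), -19.5)
```

View pics/s1.png

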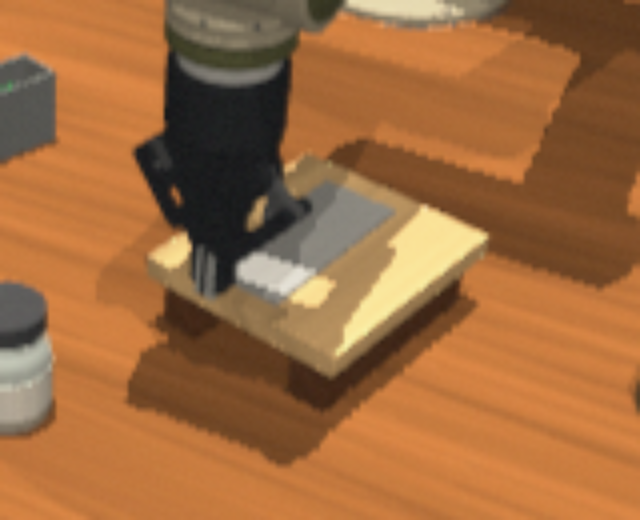

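```bash
python3 -m pendant '[[[0,0,0.2],[0,0,0]],[[0,0,0.1],[0,0,0]],[[0,0,0],[0,0,0]],[[0,0,0],[0,0,0]]]'
python3 - <<'E'
from h import *
a=[]
for i in range(4): get_image("top"); a.append(observe()["position"])
print(np.round(a,4), observe()["ft_force"])
E
```

```text
time_s: 6.7
position: [0.6816, 0.1161, 0.0635]
tool_rot: [[0.98, -0.197, 0.0], [-0.197, -0.98, 0.0], [0.0, -0.0, -1.0]]
ft_force: [0.8, 0.0, 0.4]
grip_width: -0.0001
gripper_force: 0.0
[[0.6816 0.1161 0.0635]
 [0.6816 0.1161 0.0635]
 [0.6816 0.1161 0.0635]
 [0.6816 0.1161 0.0635]] [-0.03782641  0.25239183 -0.08573475]
```

```bash
python3 -m pendant '[[[0,0,0.06],[0,0,0]],[[0,0,0],[0,0,0]],[[-0.2,0,0],[0,0,0]],[[-0.2,0,0],[0,0,0]],[[-0.2,0,0],[0,0,0]],[[-0.2,0,0],[0,0,0]],[[-0.2,0,0],[0,0,0]],[[-0.1,0,0],[0,0,0]]]'
python3 -m pendant '[[[-0.2,0,0],[0,0,0]],[[-0.2,0,0],[0,0,0]],[[-0.1,0,0],[0,0,0]],[[0,0,0],[0,0,0]]]'
python3 - <<'E'
from h import *
for c in("top","scene"):
    im=get_image(c); 
    for n in("lid","lid_near","lid_far"):
        print(c,n,[(round(r["conf"],2),np.round(r["point"],4)) for r in landmark_of(c,n)[:1]])
    for r in regions_of(c,"lid")[:1]: print(r["conf"],rect(pts(im,r["mask"])))
E
```

```text
time_s: 7.9
position: [0.638, 0.1249, 0.0612]
tool_rot: [[0.98, -0.197, 0.0], [-0.197, -0.98, 0.0], [0.0, -0.0, -1.0]]
ft_force: [1.1, -0.8, 0.6]
grip_width: 0.0003
gripper_force: 0.7
time_s: 8.4
position: [0.6183, 0.1288, 0.0609]
tool_rot: [[0.98, -0.197, -0.001], [-0.197, -0.98, 0.0], [-0.001, 0.0, -1.0]]
ft_force: [0.0, 0.3, 0.3]
grip_width: 0.0001
gripper_force: 0.3
top lid []
top lid_near []
top lid_far [(0.62, array([0.6092, 0.1298, 0.0606]))]
scene lid [(0.77, array([0.5353, 0.1463, 0.0612]))]
scene lid_near [(0.68, array([0.4584, 0.1619, 0.0567]))]
scene lid_far [(0.92, array([0.6085, 0.1343, 0.0559]))]
0.6 (array([0.5503, 0.1544]), array([0.069 , 0.1836]), 1.5)
```

```bash
python3 -m pendant '[[[-0.2,0,0],[0,0,0]],[[-0.2,0,0],[0,0,0]],[[-0.2,0,0],[0,0,0]],[[-0.15,0,0],[0,0,0]],[[-0.08,0,0],[0,0,0]],[[0,0,0],[0,0,0]],[[0,0,0],[0,0,0]],[[0,0,0],[0,0,0]]]'
python3 -m pendant '[[[0.3,0,0],[0,0,0]],[[0.3,0,0],[0,0,0]],[[0,0,-0.9],[0,0,0]],[[0,0,-0.9],[0,0,0]],[[0,0,-0.9],[0,0,0]],[[0,0,0],[0,0,0]]]'
python3 - <<'E'
from h import *
for c in("top","scene"):
    im=get_image(c); cv2.imwrite(f"pics/{c}2.png",cv2.resize(im["img"][150:280,230:430] if c=="top" else im["img"][130:280,270:470],None,fx=4,fy=4))
    for n in("lid","lid_near","lid_far","box_mouth"):
        print(c,n,[(round(r["conf"],2),np.round(r["point"],4)) for r in landmark_of(c,n)[:1]])
    for r in regions_of(c,"lid")[:1]: print(r["conf"],rect(pts(im,r["mask"])))
E
```

```text
time_s: 9.9
position: [0.5862, 0.1352, 0.0608]
tool_rot: [[0.98, -0.197, -0.0], [-0.197, -0.98, 0.0], [-0.0, 0.0, -1.0]]
ft_force: [-0.3, 0.0, 0.4]
grip_width: -0.0003
gripper_force: 0.0
time_s: 10.65
position: [0.6116, 0.1303, 0.1719]
tool_rot: [[0.98, -0.197, 0.006], [-0.197, -0.98, 0.0], [0.006, -0.001, -1.0]]
ft_force: [-0.3, -0.3, -0.1]
grip_width: 0.0003
gripper_force: 0.0
top lid []
top lid_near []
top lid_far []
top box_mouth [(0.68, array([ 0.5201, -0.1803,  0.0671]))]
0.44 (array([0.5547, 0.1281]), array([0.0433, 0.0935]), 56.3)
scene lid [(0.6, array([0.5051, 0.1546, 0.0607]))]
scene lid_near [(0.73, array([0.4227, 0.1664, 0.0568]))]
scene lid_far [(0.57, array([0.576 , 0.1387, 0.0573]))]
scene box_mouth [(0.8, array([ 0.5244, -0.1815,  0.0635]))]
0.78 (array([0.5055, 0.1501]), array([0.0639, 0.151 ]), -11.4)
```

View pics/scene2.png

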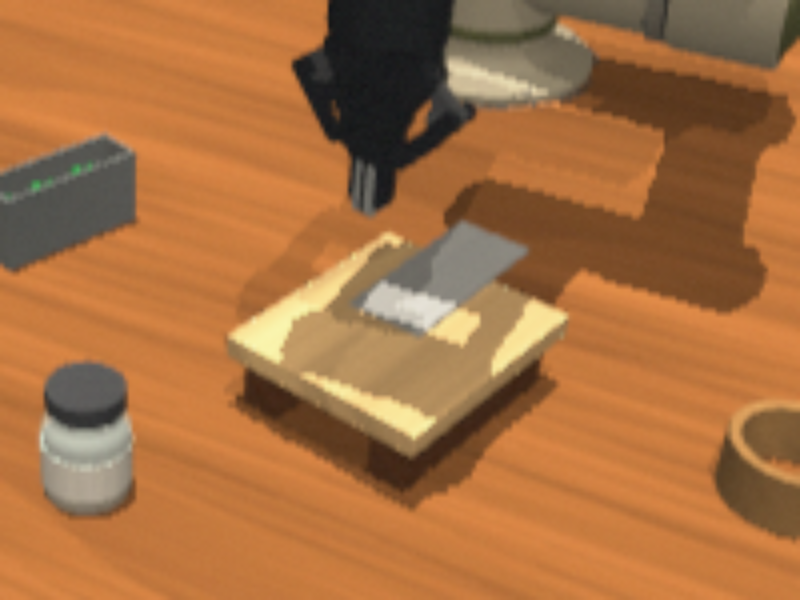

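The lid sticks out over the front edge (its near end is at crop (490,235)) by about 50 mm and lies flat. Next I go above the overhanging end with the fingers open.

```bash
python3 -m pendant '[[[-0.8,0,0],[0,0,0]],[[-0.8,0,0],[0,0,0]],[[-0.8,0,0],[0,0,0]],[[-0.8,0,0],[0,0,0]],[[-0.67,0,0],[0,0,0]],[[0,0,0],[0,0,0]],[[0,0,0.6],[0,0,0]],[[0,0,0],[0,0,0]]]' 1
python3 - <<'E'
from h import *
print(observe()["position"])
for c in("top","scene"):
    im=get_image(c)
    for n in("lid","lid_near","lid_far"):
        print(c,n,[(round(r["conf"],2),np.round(r["point"],4)) for r in landmark_of(c,n)[:1]])
    for r in regions_of(c,"lid")[:1]: print(r["conf"],rect(pts(im,r["mask"])))
cv2.imwrite("pics/s3.png",cv2.resize(im["img"][100:250,310:510],None,fx=4,fy=4))
E
```

```text
time_s: 12.25
position: [0.4581, 0.1607, 0.144]
tool_rot: [[0.98, -0.197, -0.002], [-0.197, -0.98, -0.0], [-0.002, 0.001, -1.0]]
ft_force: [0.4, -0.1, -0.3]
grip_width: 0.0856
gripper_force: 0.0
[0.45807953 0.16069095 0.14396159]
top lid []
top lid_near []
top lid_far [(0.67, array([0.5768, 0.1355, 0.0605]))]
0.95 (array([0.5405, 0.1401]), array([0.0741, 0.0769]), 77.9)
scene lid [(0.91, array([0.5032, 0.1538, 0.0606]))]
scene lid_near [(0.84, array([0.4239, 0.1675, 0.0597]))]
scene lid_far [(0.83, array([0.5738, 0.1385, 0.0564]))]
0.98 (array([0.4486, 0.1456]), array([0.0965, 0.273 ]), 5.1)
```

View pics/s3.png

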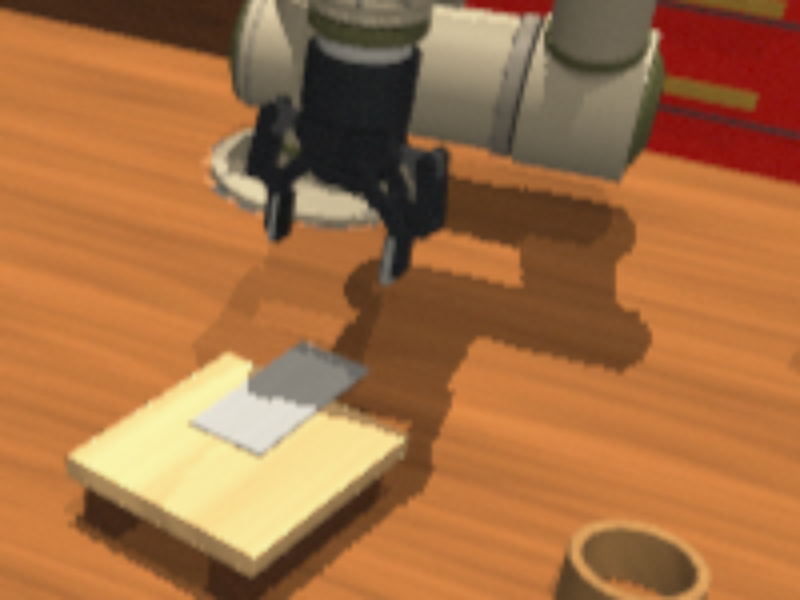

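```bash
python3 -m pendant '[[[0,0,0.6],[0,0,0]],[[0,0,0.6],[0,0,0]],[[0,0,0.6],[0,0,0]],[[0,0,0.5],[0,0,0]],[[0,0,0.3],[0,0,0]],[[0,0,0.1],[0,0,0]],[[0,0,0],[0,0,0]],[[0,0,0],[0,0,0]]]' 1
python3 -m pendant '[[[0,0,0],[0,0,0]],[[0,0,0],[0,0,0]],[[0,0,0],[0,0,0]],[[0,0,0],[0,0,0]],[[0,0,0],[0,0,0]],[[0,0,0],[0,0,0]],[[0,0,0],[0,0,0]],[[0,0,0],[0,0,0]]]' 0.5 80
python3 - <<'E'
from h import *
im=get_image("scene")
cv2.imwrite("pics/s4.png",cv2.resize(im["img"][120:250,310:480],None,fx=4,fy=4))
for n in("lid","lid_near","lid_far"):
    print(n,[(round(r["conf"],2),np.round(r["point"],4)) for r in landmark_of("scene",n)[:1]])
E
```

```text
time_s: 13.75
position: [0.4583, 0.161, 0.0375]
tool_rot: [[0.98, -0.197, 0.001], [-0.197, -0.98, 0.0], [0.001, -0.0, -1.0]]
ft_force: [0.0, 0.5, -0.6]
grip_width: 0.0857
gripper_force: 0.0
time_s: 14.75
position: [0.4581, 0.1609, 0.0375]
tool_rot: [[0.98, -0.197, 0.001], [-0.197, -0.98, -0.0], [0.001, -0.0, -1.0]]
ft_force: [-1.9, -0.0, 6.5]
grip_width: 0.0575
gripper_force: 83.5
lid [(0.66, array([0.5021, 0.1547, 0.0624]))]
lid_near [(0.68, array([0.426 , 0.1669, 0.0568]))]
lid_far [(0.97, array([0.576 , 0.1354, 0.0598]))]
```

View pics/s4.png

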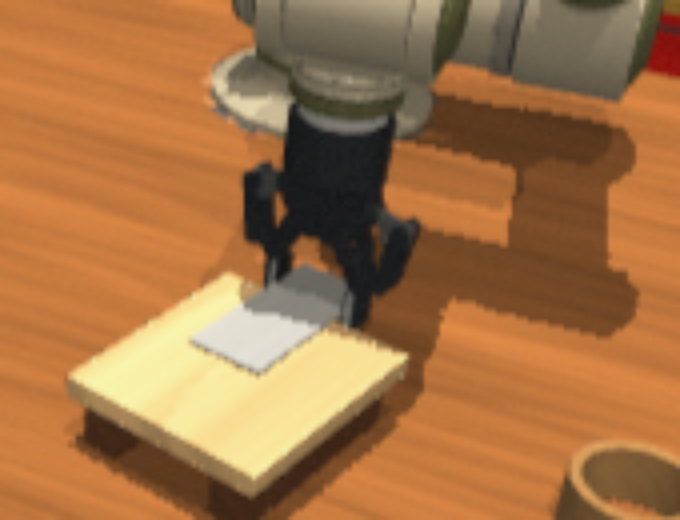

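The fingers hold the lid's end at both edges (crop (275,270) and (350,300)) at 83 N. I'll lift a little and check the tilt.

```bash
python3 -m pendant '[[[0,0,-0.1],[0,0,0]],[[0,0,-0.2],[0,0,0]],[[0,0,-0.3],[0,0,0]],[[0,0,-0.4],[0,0,0]],[[0,0,-0.5],[0,0,0]],[[0,0,-0.3],[0,0,0]],[[0,0,0],[0,0,0]],[[0,0,0],[0,0,0]]]'
cat > lid.py <<'E'
from h import *
o=observe(); print(np.round(o["position"],4),o["grip_width"],o["gripper_force"])
R=np.array(o["tool_rot"])
for c in ("scene","top"):
    im=get_image(c)
    for n in("lid","lid_near","lid_far"):
        for r in landmark_of(c,n)[:1]: print(c,n,round(r["conf"],2),np.round(r["point"],4),"tool:",np.round((np.array(r["point"])-o["position"])@R,4))
    for r in regions_of(c,"lid")[:1]:
        P=pts(im,r["mask"]); 
        T=(P-o["position"])@R
        T=T[(T[:,0]>.02)&(T[:,0]<.14)&(abs(T[:,1])<.045)]; m=np.median(T[:,2]); T=T[abs(T[:,2]-m)<.02]
        if len(T)<50: continue
        A=np.c_[T[:,:2],np.ones(len(T))]; k=np.linalg.lstsq(A,T[:,2],rcond=None)[0]
        print(c,r["conf"],len(T),"slope/offset tool",np.round(k,4),"rms",(A@k-T[:,2]).std(),"max x",np.percentile(T[:,0],99.5),"y",np.percentile(T[:,1],[1,99]))
        cv2.imwrite("pics/last_%s.png"%c,im["img"])
E
python3 lid.py
```

```text
time_s: 15.95
position: [0.4576, 0.1609, 0.1084]
tool_rot: [[0.98, -0.197, -0.001], [-0.197, -0.98, -0.0], [-0.001, 0.0, -1.0]]
ft_force: [-0.5, -0.4, -2.5]
grip_width: 0.0571
gripper_force: 85.4
[0.4576 0.1609 0.1084] 0.05707449909601962 85.38466572761536
scene lid 0.88 [0.5042 0.1527 0.1299] tool: [ 0.0473 -0.0011 -0.0215]
scene lid_near 0.64 [0.4236 0.1691 0.1286] tool: [-0.035  -0.0014 -0.0201]
scene lid_far 0.97 [0.5762 0.1357 0.1224] tool: [ 0.1212  0.0014 -0.0141]
scene 0.93 434 slope/offset tool [ 0.021  -0.0031 -0.0229] rms 0.0011575772577884533 max x 0.12345084882602478 y [-0.03138625  0.02909166]
top lid 0.8 [0.5008 0.1492 0.1297] tool: [ 0.0446  0.003  -0.0213]
top lid_far 0.64 [0.5773 0.1351 0.1302] tool: [ 0.1224  0.0017 -0.0219]
top 0.63 395 slope/offset tool [ 0.0164 -0.0161 -0.0254] rms 0.0030338042744913244 max x 0.11989172264779568 y [-0.03083316  0.02528374]
```

```bash
python3 - <<'E'
from h import *
A=[]
for c in("top","scene"):
    im=get_image(c); m=regions_of(c,"box")[0]; P=pts(im,m["mask"]); T=P[(P[:,2]>.056)&(P[:,2]<.075)]; A.append(T)
    print(c,m["conf"],len(T),rect(T),np.percentile(T[:,2],[50,95]))
    d=landmark_of(c,"box_mouth"); print(d[0]["point"] if d else None)
print(rect(np.vstack(A)))
E
python3 -m pendant '[[[0,0,-0.2],[0,0.2,0.6]],[[0,0,0],[0,0,0.6]],[[0,0,0],[0,0,0.6]],[[0,0,0],[0,0,0]],[[0,0,0],[0,0,0]]]'
```

```text
top 0.89 128 (array([ 0.5213, -0.1733]), array([0.0429, 0.1295]), -19.2) [0.06476345 0.07068583]
[0.5193, -0.1775, 0.0659]
scene 0.74 174 (array([ 0.5231, -0.1752]), array([0.0483, 0.1307]), -18.7) [0.06014547 0.06401461]
[0.5228, -0.179, 0.0626]
(array([ 0.5223, -0.1749]), array([0.0483, 0.1324]), -18.7)
time_s: 17.38
position: [0.458, 0.1609, 0.1169]
tool_rot: [[0.938, -0.347, 0.017], [-0.347, -0.938, -0.004], [0.017, -0.002, -1.0]]
ft_force: [0.7, 0.3, -3.0]
grip_width: 0.0573
gripper_force: 85.5
```

```bash
python3 -m pendant '[[[0.15,0.33,0],[0,0,0]],[[0.33,0.73,0],[0,0,0]],[[0.33,0.73,0],[0,0,0]],[[0.33,0.73,0],[0,0,0]],[[0.33,0.73,0],[0,0,0]],[[0.33,0.73,0],[0,0,0]],[[0.33,0.73,0],[0,0,0]],[[0.33,0.73,0],[0,0,0]]]'
python3 -m pendant '[[[0.33,0.73,0],[0,0,0]],[[0.33,0.73,0],[0,0,0]],[[0.15,0.43,0],[0,0,0]],[[0,0,0],[0,0,0]],[[0,0,0],[0,0,0]],[[0,0,0],[0,0,0]]]'
python3 lid.py
```

```text
time_s: 18.38
position: [0.4743, -0.0792, 0.1182]
tool_rot: [[0.937, -0.348, 0.017], [-0.348, -0.938, -0.004], [0.017, -0.002, -1.0]]
ft_force: [-0.3, 0.3, -2.6]
grip_width: 0.0572
gripper_force: 85.5
time_s: 19.12
position: [0.4786, -0.1586, 0.1186]
tool_rot: [[0.938, -0.347, 0.017], [-0.347, -0.938, -0.004], [0.017, -0.002, -1.0]]
ft_force: [0.1, -0.1, -1.9]
grip_width: 0.0567
gripper_force: 85.6
[ 0.4786 -0.1586  0.1186] 0.056671462632948685 85.5786681175232
scene lid 0.62 [ 0.5192 -0.1712  0.1417] tool: [ 0.0429 -0.0023 -0.0224]
scene lid_near 0.81 [ 0.4509 -0.1455  0.1384] tool: [-0.0301 -0.0028 -0.0203]
scene lid_far 0.64 [ 0.5921 -0.2024  0.1376] tool: [ 0.122   0.0017 -0.017 ]
scene 0.74 316 slope/offset tool [ 0.0171 -0.0027 -0.0225] rms 0.0012017847980018961 max x 0.12193846423890697 y [-0.03188182  0.03090136]
top lid 0.9 [ 0.5199 -0.1753  0.1432] tool: [ 0.045   0.0013 -0.0239]
top lid_far 0.93 [ 0.5896 -0.2033  0.139 ] tool: [ 0.12    0.0034 -0.0184]
top 0.62 342 slope/offset tool [ 0.0435  0.0265 -0.0277] rms 0.003020311266125022 max x 0.12028893650176582 y [-0.03052762  0.02759456]
```

View pics/last_scene.png

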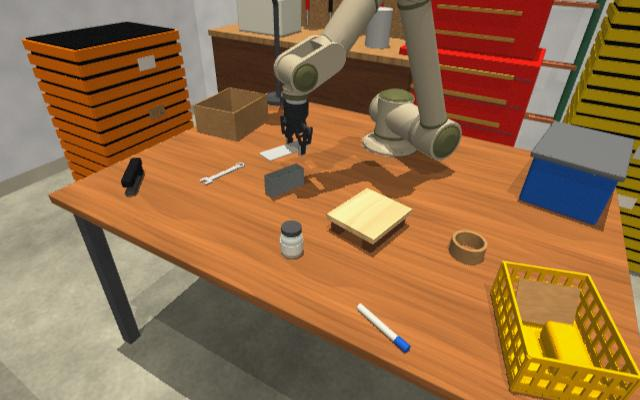

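The lid (280,152) hangs level above the box (284,180) and is aligned within about 2 mm. Lowering it now.

```bash
python3 -m pendant '[[[0,0,0.3],[0,0,0]],[[0,0,0.4],[0,0,0]],[[0,0,0.4],[0,0,0]],[[0,0,0.35],[0,0,0]],[[0,0,0.2],[0,0,0]],[[0,0,0.1],[0,0,0]],[[0,0,0],[0,0,0]],[[0,0,0],[0,0,0]]]'
python3 -m pendant '[[[0,0,0.04],[0,0,0]],[[0,0,0.04],[0,0,0]],[[0,0,0],[0,0,0]],[[0,0,0],[0,0,0]]]'
python3 lid.py
```

```text
time_s: 20.62
position: [0.4801, -0.1598, 0.0489]
tool_rot: [[0.937, -0.348, 0.018], [-0.348, -0.938, -0.004], [0.018, -0.002, -1.0]]
ft_force: [0.1, -0.6, -2.9]
grip_width: 0.0572
gripper_force: 85.6
time_s: 21.12
position: [0.4799, -0.1597, 0.0453]
tool_rot: [[0.937, -0.348, 0.017], [-0.348, -0.938, -0.004], [0.017, -0.002, -1.0]]
ft_force: [-0.3, -1.2, -1.6]
grip_width: 0.0575
gripper_force: 85.6
[ 0.4799 -0.1597  0.0453] 0.05751570047704899 85.57564973831177
scene lid 0.81 [ 0.523  -0.1739  0.0654] tool: [ 0.0457 -0.0017 -0.0193]
scene lid_near 0.92 [ 0.4479 -0.1467  0.0661] tool: [-0.0342 -0.0011 -0.0214]
scene lid_far 0.93 [ 0.5911 -0.1994  0.0614] tool: [ 0.1183 -0.0015 -0.014 ]
scene 0.89 281 slope/offset tool [ 0.0148  0.0075 -0.0227] rms 0.0012217804946280943 max x 0.12103928756194894 y [-0.03268711  0.02796001]
top lid 0.53 [ 0.5215 -0.1781  0.0676] tool: [ 0.0458  0.0027 -0.0215]
top lid_far 0.58 [ 0.5947 -0.2012  0.0677] tool: [ 0.1224 -0.0011 -0.0202]
top 0.57 263 slope/offset tool [ 0.0626  0.0106 -0.0298] rms 0.0034084665724696045 max x 0.1186734223488234 y [-0.02570681  0.0263866 ]
```

Not in contact yet; I'll go down in 1 mm steps until the force shows.

```bash
python3 -m pendant '[[[0,0,0.03],[0,0,0]],[[0,0,0],[0,0,0]],[[0,0,0],[0,0,0]]]'
python3 -m pendant '[[[0,0,0.025],[0,0,0]],[[0,0,0],[0,0,0]],[[0,0,0],[0,0,0]]]'
```

```text
time_s: 22.0
position: [0.4799, -0.1597, 0.0441]
tool_rot: [[0.937, -0.348, 0.017], [-0.348, -0.938, -0.004], [0.017, -0.002, -1.0]]
ft_force: [0.0, -0.1, -3.0]
grip_width: 0.0572
gripper_force: 85.6
time_s: 22.38
position: [0.48, -0.1598, 0.0432]
tool_rot: [[0.937, -0.348, 0.017], [-0.348, -0.938, -0.004], [0.017, -0.002, -1.0]]
ft_force: [0.2, 0.7, -1.4]
grip_width: 0.0573
gripper_force: 85.6
```

```bash
python3 -m pendant '[[[0,0,0.025],[0,0,0]],[[0,0,0],[0,0,0]],[[0,0,0],[0,0,0]]]'
python3 -m pendant '[[[0,0,0.015],[0,0,0]],[[0,0,0],[0,0,0]],[[0,0,0],[0,0,0]]]' - 25
```

```text
time_s: 22.75
position: [0.4801, -0.1598, 0.043]
tool_rot: [[0.938, -0.347, 0.018], [-0.347, -0.938, -0.005], [0.018, -0.002, -1.0]]
ft_force: [-3.4, 2.0, 8.9]
grip_width: 0.057
gripper_force: 86.3
time_s: 23.12
position: [0.4801, -0.1598, 0.0429]
tool_rot: [[0.938, -0.347, 0.018], [-0.347, -0.938, -0.005], [0.019, -0.002, -1.0]]
ft_force: [-4.9, 2.7, 16.1]
grip_width: 0.0571
gripper_force: 86.7
```

Contact at 0.043. Releasing and rising.

```bash
python3 -m pendant '[[[0,0,0],[0,0,0]],[[0,0,0],[0,0,0]],[[0,0,0],[0,0,0]],[[0,0,0],[0,0,0]],[[0,0,0],[0,0,0]],[[0,0,0],[0,0,0]]]' 1 20
python3 -m pendant '[[[0,0,-0.15],[0,0,0]],[[0,0,-0.3],[0,0,0]],[[0,0,-0.6],[0,0,0]],[[0,0,-0.8],[0,0,0]],[[0,0,-0.8],[0,0,0]],[[-0.6,0,-0.6],[0,0,0]],[[-0.6,0,-0.6],[0,0,0]],[[0,0,0],[0,0,0]]]'
python3 - <<'E'
from h import *
for c in("top","scene"):
    im=get_image(c)
    for n in("lid","lid_near","lid_far","box"):
        for r in landmark_of(c,n)[:1]: print(c,n,round(r["conf"],2),np.round(r["point"],4))
    for n in("lid","box"):
        for r in regions_of(c,n)[:1]: P=pts(im,r["mask"]); print(n,rect(P),np.percentile(P[:,2],[5,50,95]))
cv2.imwrite("pics/end.png",cv2.resize(im["img"][110:240,230:390],None,fx=4,fy=4))
E
```

```text
time_s: 23.88
position: [0.48, -0.1598, 0.0415]
tool_rot: [[0.937, -0.348, 0.017], [-0.348, -0.938, -0.004], [0.017, -0.002, -1.0]]
ft_force: [0.2, -0.4, 1.0]
grip_width: 0.0858
gripper_force: 0.0
time_s: 24.88
position: [0.4321, -0.1424, 0.1968]
tool_rot: [[0.937, -0.348, 0.02], [-0.348, -0.938, -0.006], [0.021, -0.001, -1.0]]
ft_force: [0.2, -0.8, 0.2]
grip_width: 0.085
gripper_force: 0.0
top lid 0.59 [ 0.5228 -0.1801  0.0662]
top lid_far 0.67 [ 0.5936 -0.202   0.0676]
lid (array([ 0.5417, -0.1855]), array([0.0688, 0.1139]), -21.7) [0.06259364 0.06853168 0.0738695 ]
scene lid 0.7 [ 0.5183 -0.1754  0.0664]
scene lid_near 0.74 [ 0.4492 -0.1479  0.064 ]
scene lid_far 0.63 [ 0.5949 -0.2012  0.0637]
scene box 0.65 [ 0.5243 -0.1761 -0.    ]
lid (array([ 0.4747, -0.172 ]), array([0.0956, 0.2546]), -2.4) [0.06420177 0.06608186 0.06809152]
box (array([ 0.5347, -0.1602]), array([0.043 , 0.1353]), -37.2) [0.00097461 0.02639162 0.052877  ]
```

View pics/end.png

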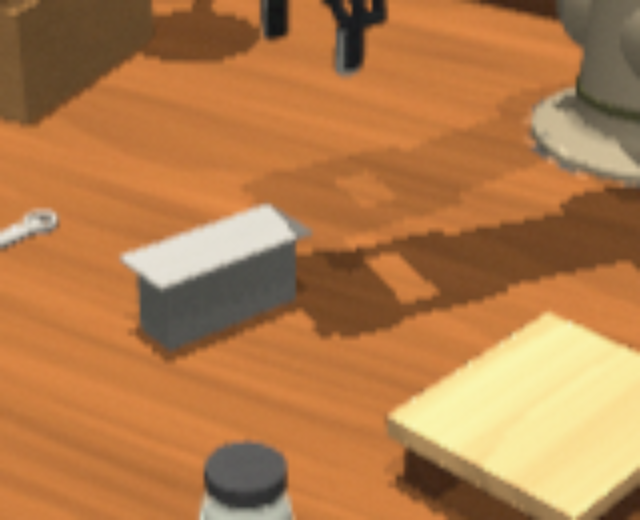

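The lid lies flat on the box, from crop (125,258) to (305,230), overlapping all round. The gripper is clear, so I'm handing in.

```bash
python3 -c "
from rig import *
print(close_job())"
```

```text
the job is handed in; nothing more can be done
None
```

I handed in the job at about 25 s: the cameras show the lid lying flat on the box, centred to within about 5 mm and covering the mouth, with the gripper clear; the hand-in gave no verdict back.

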